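Present a hinge leaf to the jamb and hold it for pinning

ROBOT

A 6-joint arm with a two-finger parallel gripper is mounted at the origin on a cart in front of the work surface, level with it; the furniture and walls round the work are solid. World frame = base frame: x ahead of the robot, y to its left, z up, the work surface at z = 0. Lengths are in mm, angles in rad, forces in N, time in s.
With the tool pointing down it reaches from about 275 to 1000 mm from the base axis. Payload 8.4 kg.
Tool frame: the origin (TCP) lies midway between the tips of the shut fingers; the grasp point (between the pads) lies 19 mm behind it; z points along the fingers, y is the line along which they close (so a half turn about z gives the same grasp; the last joint's range is limited). The gripper opens to 85 mm and grips with 20 to 120 N. Pads are 22 mm wide; open, the fingers measure 114 mm over their backs; the gripper's body (76 mm by 85 mm) begins 54 mm behind the grasp point. The pads swing forward as they close: fully open they stand 13 mm farther back than shut.
Start: joints at [1.231, 0.353, 1.633, -0, 1.155, -0.002], TCP at [207.131, 589.682, 231.281] pointing down, gripper open.
Joint ranges: [-2.63, 2.63], [-0.92, 2.1], [0.06, 2.66], [-1.3, 4.44], [0, 2.69], [-3.02, 3.02]. Speed limits (rad/s): [2.22, 2.22, 2.79, 3.14, 3.14, 3.14].

INTERFACE

Orientations are given as [roll, pitch, yaw] about the fixed x, y, z axes, in that order (R = Rz(yaw) Ry(pitch) Rx(roll)).
In Python, from rig import telemetry, optics, r gives the robot as it stands.
- The arm moves only by the tool play_rows, never from a script. Its arguments are lists of equal length, an entry for each row: "dp": the shift along the tool's x, y, z in units of 40 mm (1.0 is 40 mm), a list of three; "rot": the turn, a rotation vector about the tool's x, y, z in units of 6 degrees (1.0 is 6 degrees), a list of three. In form: {"dp": [[tx, ty, tz], ...], "rot": [[ax, ay, az], ...]}. A call has 1 to 5 rows; each row is the pose to reach, as a shift and turn from the pose commanded when the call began, along the tool's axes at that moment; what a row does not reach only later rows make up. A row lasts 1/12 s, in which the tool goes at most 41.7 mm and 7.16 degrees, less where a joint would pass 70% of its speed; a pose out of reach is approached as far as the arm can. A call with a gripper value outside its range is refused whole. "fingers" is the opening, from 0 (shut) to 1 (fully open), set as the call begins (left out, the last holds). The fingers move at their own pace and stop on an object; "grip_force" is the grip in N (left out, the last holds). Time passes only in rows, so rows that repeat a pose let the fingers close. It gives the time, the measured TCP pose, the force, the opening and the grip force at its end, in the units of the state.
- telemetry.sense(): the state, without advancing time (a new reading comes with each control period).
- optics.grab_frame(name): name is "scene" or "top" or "wrist"; returns a dict with "color" (400x640x3 uint8, red, green, blue), "mtx" (3x3 intrinsics, pixels), "D" ([k1, k2, p1, p2, k3] as OpenCV has them; the pictures are not rectified), "R" (3x3) and "t" (3): a world point X has camera coordinates R X + t; the wrist camera has in their place "mount" (4x4, takes a point from camera to tool coordinates, whose origin is the TCP and whose axes are the flange's). Camera axes: x right, y down, z forward; pixel columns grow to the right and rows downward; lengths in mm; the calibration is good to about 2 mm. A picture is of the moment at which its call begins: read the wrist's pose just before it. There is no depth.
- r.sign_off(): hands the job in; it is judged then, once.
The state is a dict: "clock": time; "qpos": joint angles; "qvel": joint speeds; "joint_efforts": joint torques, N m; "eef_pos": TCP position; "tcp_rot": TCP orientation; "contact_force": force on the tool from outside, world axes, zero at the start; "wrist_torque": the same for the moment, N m; "opening": opening from 0.0 (shut) to 1.0 (fully open); "grasp_force": force on a finger pad.
Only numpy, scipy, OpenCV 4.12 (cv2) and the standard library are available. Lean on these libraries where they do the work, as an engineer would, in place of code of your own. Each camera call takes 0.05 s, during which the arm holds its last target. There are 200 camera calls.

TASK

Get the gate hinge ready for pinning. First stand the loose hinge pin upright, head down, in the empty pencilled circle on the wooden offcut so that the three pins make one straight, evenly spaced row, and let go of it; then pick up the loose stile and bring its hinge knuckle into the gap between the two knuckles on the jamb block, so that the holes line up upright one above the other, centred in the gap. Finish while still holding the stile there, upright, hanging free in the gripper without touching the jamb or anything else, and leave the other pins and the things around where they are.

Things in the scene. Friction and masses are not known exactly. Their poses are not given: they have to be found in the camera images.
- jamb: Fixed wooden block 45 (x) x 60 (y) mm, top 112 mm up, on a plywood base 12 mm thick (x -45 to 65, y -45 to 45 mm). Origin: on the bench under the block's middle; x roughly away from the robot, y left, z up. Steel leaf on the -x face with two upright tube knuckles (25 mm outside, 15 mm bore) beyond the -y side, at heights 33-53 and 87-107 mm.
- jamb_axis (a point): Point on the upright common axis of the jamb's two knuckles, midway in the 34 mm high gap between them: at (-25, -50, 70) mm in the jamb's frame, 20 mm beyond the block's -y side. Axes as the jamb's.
- stile: Loose wooden stile piece standing on the bench, 28 (x) x 60 (y) x 110 mm high, about 220 g. Origin: middle of its underside; z up. Steel leaf (x -14 to -19 mm, heights 33-57 mm) on its -x face reaches past the +y side to one tube knuckle (25 mm outside, 15 mm bore, 24 mm high). Above 57 mm the broad faces are clear for a 28 mm grasp from above.
- stile_axis (a point): Middle of the stile's knuckle bore: (-16.5, 50, 45) mm in the stile's frame; bore along z. With the stile turned like the jamb it fits into the gap with 5 mm spare above and below and nothing else meets, its underside then 25 mm above the bench. It can enter level from the jamb's -y side. Its angle about the bore is free if nothing touches.
- pin: Loose steel hinge pin standing upright on its round flat head on the bench: head 30 mm across and 6 mm thick at the bottom, shank 10 mm across, tapered tip, 85 mm high in all, 60 g. Origin: middle of the head's underside; z up along the shank.
- ledge: Fixed wooden offcut lying on the bench, 45 (x) x 140 (y) x 19 mm high; origin: middle of its underside; its y points roughly away from the robot. Three pencilled circles 36 mm across on its top, in a row along y, 45 mm apart, at y = -45, 0 and +45 mm; the last two already hold a pin.
- row_place (a point): Middle of the empty pencilled circle on top of the offcut (at (0, -45, 19) mm in its frame), where the loose pin goes.
- row_pin_1: Hinge pin like the loose one, already standing in the middle circle of the offcut. Leave it alone.
- row_pin_2: Hinge pin like the loose one, already standing in the end (+y) circle of the offcut. Leave it alone.
- glue_bottle: Brown plastic bottle with a white cap, 48 x 67 x 157 mm, standing behind the jamb; bystander. Origin: middle of its underside.
- putty_tin: Round red tin, 78 mm across and 78 mm high, standing behind the work on the left; bystander. Origin: middle of its underside.
- tape_roll: Roll of masking tape lying flat, 104 mm across and 25 mm high, on the right near the bench front; bystander. Origin: middle of its underside.
Not all that is in view belongs to the job. Leave any red look-alike of the pin alone.

How it is judged:
By the outcome, as a careful person would: the job done as asked, in the order asked, and still so for the second after the job is handed in, while the arm keeps its last pose, push and grip.
It also fails if it takes over 58 s, if anything falls off the work surface, if the arm or the gripper's body presses on something with over 40 N, if the wrist force passes 120 N, or if a joint passes its speed limit or range.

## Working session

There is one attempt and no reset: what is moved stays moved. The work goes in short steps, Python scripts to look and compute and a tool call to move; the robot and the scene stay as the last step left them, time stands still between calls to the robot, and variables do not carry over. Pictures are saved under pics/ and viewed, at most 10 in all, crops included, and the job is handed in when it is done.

Besides the shell and the picture viewer there is one more tool, called by a JSON object that holds its "name" and its "arguments". play_rows: Moves the arm, as the interface text tells. Its arguments: {"type":"object","properties":{"dp":{"type":"array"},"rot":{"type":"array"},"fingers":{"type":"number"},"grip_force":{"type":"number"}},"required":["dp","rot"]}

```bash
mkdir -p pics; cat > h.py <<'E'
import numpy as np, cv2
from rig import telemetry, optics, r
from scipy.spatial.transform import Rotation as Ro
def grab(n,save=None):
    s=telemetry.sense(); f=optics.grab_frame(n); f={k:(np.array(v) if k!='color' else v) for k,v in f.items()}
    if n=='wrist':
        T=np.eye(4);T[:3,:3]=Ro.from_euler('xyz',s['tcp_rot']).as_matrix();T[:3,3]=s['eef_pos']
        M=np.linalg.inv(T@f['mount']);f['R']=M[:3,:3];f['t']=M[:3,3]
    if save: cv2.imwrite('pics/'+save,f['color'][:,:,::-1]); np.savez('pics/'+save[:-4],**{k:f[k] for k in('color','mtx','D','R','t')})
    return f
def load(n): return dict(np.load('pics/'+n+'.npz'))
def ray(f,px):
    u=cv2.undistortPoints(np.float64(px).reshape(-1,1,2),f['mtx'],f['D']).reshape(-1,2)
    d=np.c_[u,np.ones(len(u))]@f['R']; return -f['R'].T@f['t'].ravel(), d
def onz(f,px,z):
    c,d=ray(f,px); return c+d*((z-c[2])/d[:,2])[:,None]
def proj(f,X):
    return cv2.projectPoints(np.float64(X).reshape(-1,1,3),cv2.Rodrigues(f['R'])[0],f['t'],f['mtx'],f['D'])[0].reshape(-1,2)
E
python3 - <<'E'
from h import *
for n in('scene','top','wrist'):
    f=grab(n,n+'0.png'); c=-f['R'].T@f['t']; print(n,c.round(),f['mtx'][0,0])
s=telemetry.sense();print(s)
a=np.hstack([cv2.imread('pics/scene0.png'),])
E
```

```text
scene [-218.  494.  598.] 441.74824916535033
top [ 220. -177. 1411.] 481.3305279452372
wrist [145. 611. 372.] 303.9999045490493
{'clock': 0.15, 'qpos': array([ 1.23061181e+00,  3.53507598e-01,  1.63389803e+00,  7.20241599e-06,
        1.15520641e+00, -2.39042692e-03]), 'qvel': array([-0.00057992, -0.00129399, -0.00265747, -0.0003124 , -0.00023676,
        0.00045716]), 'joint_efforts': array([ 6.65562675e-04, -6.05635786e+01, -3.42336023e+01,  2.93820904e-05,
        5.98262268e-03,  3.79422232e-06]), 'eef_pos': array([207.01171112, 589.37288638, 230.75049613]), 'tcp_rot': array([-3.14057329e+00, -9.02310629e-06,  2.80379564e+00]), 'contact_force': array([-0.25185207, -0.08220252, -0.32075879]), 'wrist_torque': array([ 0.01016257, -0.00210103,  0.09200856]), 'grasp_force': 0.0, 'opening': 0.9999893498785704}
```

View pics/scene0.png

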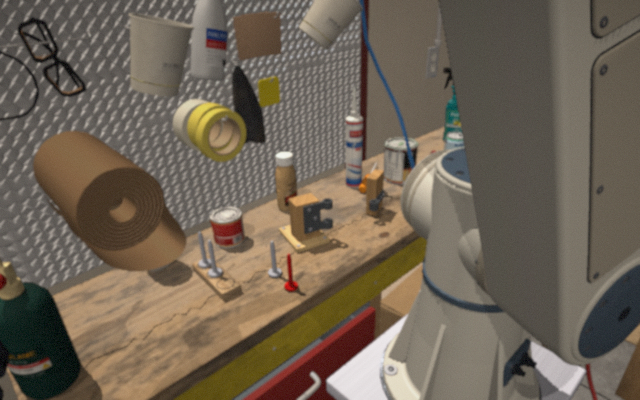

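View pics/top0.png

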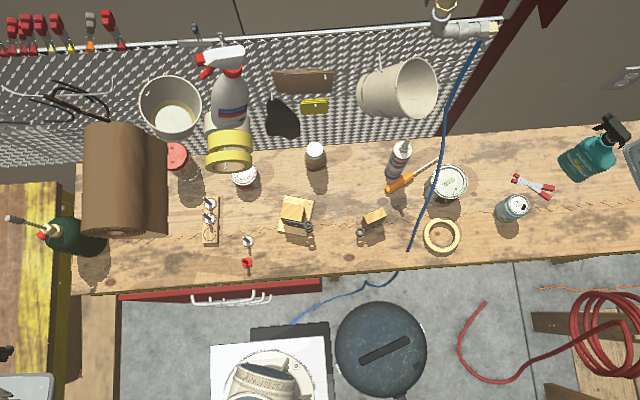

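The scene picture shows the grey loose pin at about (275,262), its red look-alike at (291,278), the ledge with two pins at (210,262), the jamb at (308,222) and the stile at (375,195). In the top view they are at (248,242), (247,262), (210,220), (297,217) and (372,222). The grey pin is the one meant, since it is steel coloured and the red one is the decoy. I'll confirm that in an enlarged crop.

```bash
python3 - <<'E'
import cv2,numpy as np
t=cv2.imread('pics/top0.png')[185:280,190:390]; s=cv2.imread('pics/scene0.png')[165:305,185:395]
cv2.imwrite('pics/c_top.png',cv2.resize(t,None,fx=4,fy=4,interpolation=cv2.INTER_CUBIC))
cv2.imwrite('pics/c_sc.png',cv2.resize(s,None,fx=3.8,fy=3.8,interpolation=cv2.INTER_CUBIC))
E
```

```text
(no output)
```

View pics/c_top.png

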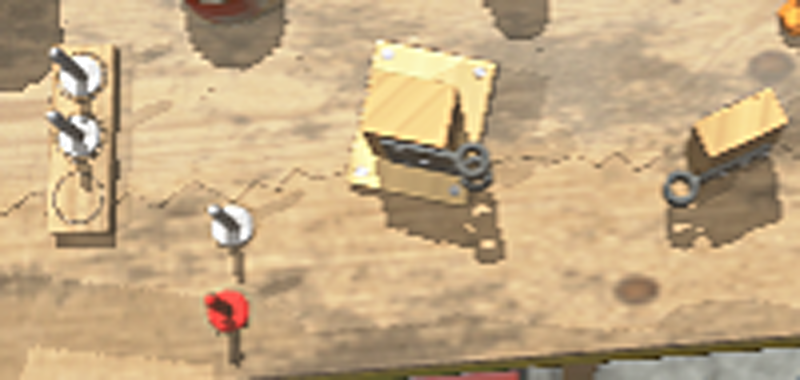

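View pics/c_sc.png

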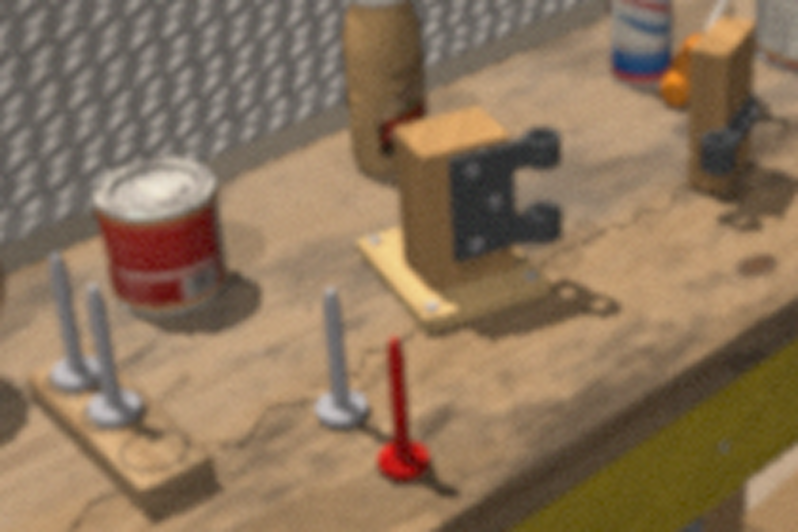

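The crops show the grey loose pin (head in the top view at about (248,241.5)) and the red decoy below it at (247,262.5). The empty circle is at (209,235) at the near end of the ledge. The jamb knuckle top is at (308,225), and the stile's knuckle, at (360,232), points left towards the jamb.

```bash
cat > m.py <<'E'
from h import *
f=load('top0')
def p(n,x,y,z): print(n,onz(f,[[190+x/4,185+y/4]],z)[0].round(1))
p('pin head',233,226,6);p('pin tip',213,211,85);p('circle',77,200,19);p('p1head',78,134,25);p('p1tip',52,116,104);p('p2head',80,76,25)
p('red',229,311,6)
for a in[(51,236),(105,236),(114,46)]:p('ledge',*a,19)
for a in[(376,72),(459,84),(446,150),(362,131)]:p('jambtop',*a,112)
for a in[(378,40),(498,68),(466,205),(350,185)]:p('jambbase',*a,12)
p('jknuck',473,160,107);p('sknuck',681,189,57)
for a in[(693,123),(772,88),(788,122),(709,156)]:p('stiletop',*a,110)
g=load('scene0')
def q(n,x,y,z): print(n,onz(g,[[185+x/3.8,165+y/3.8]],z)[0].round(1))
q('pinhead',341,408,6);q('tip',331,292,85);q('circ',154,452,19);q('p1',115,406,25);q('p2',74,372,25)
E
python3 m.py
```

```text
pin head [431.   41.3   6. ]
pin tip [430.7  42.4  85. ]
circle [457.1 151.4  19. ]
p1head [504.7 148.2  25. ]
p1tip [502.5 147.1 104. ]
p2head [548.  145.7  25. ]
red [369.3  46.7   6. ]
ledge [432.3 170.7  19. ]
ledge [429.2 131.9  19. ]
ledge [570.2 121.5  19. ]
jambtop [514.1 -77.9 112. ]
jambtop [ 501.1 -134.5  112. ]
jambtop [ 455.8 -122.5  112. ]
jambtop [473.5 -65.9 112. ]
jambbase [561.1 -73.2  12. ]
jambbase [ 532.7 -161.    12. ]
jambbase [ 432.  -130.1   12. ]
jambbase [453.5 -46.3  12. ]
jknuck [ 448.3 -140.3  107. ]
sknuck [ 424.6 -284.6   57. ]
stiletop [ 461.5 -292.9  110. ]
stiletop [ 481.7 -349.5  110. ]
stiletop [ 457.1 -357.9  110. ]
stiletop [ 437.8 -301.6  110. ]
pinhead [428.5  42.7   6. ]
tip [429.3  41.2  85. ]
circ [456.8 149.5  19. ]
p1 [500.8 146.1  25. ]
p2 [546.4 145.6  25. ]
```

```bash
cat >> h.py <<'E'
def go(xyz,yaw):
    "dp,rot for target tcp, tool down with given yaw"
    s=telemetry.sense(); A=Ro.from_euler('xyz',s['tcp_rot']); B=Ro.from_euler('xyz',[np.pi,0,yaw])
    print('t',round(s['clock'],2),'at',s['eef_pos'].round(1),s['tcp_rot'].round(3),'dp',(A.inv().apply(np.array(xyz)-s['eef_pos'])/40).round(3),'rot',((A.inv()*B).as_rotvec(degrees=True)/6).round(3),'F',s['contact_force'].round(1),'grip',round(float(s['grasp_force']),1),'op',round(float(s['opening']),3))
E
python3 - <<'E'
from h import *
f=load('wrist0');print(f['R'][2], f['mtx'])
go([400,52,200],2.80)
# where camera center ray hits at that pose
print(onz(f,[[320,200],[320,390],[320,10]],50)-[207,589.4,0])
E
```

```text
[ 0.24504589 -0.08835493 -0.96547704] [[303.99990455   0.         321.78400829]
 [  0.         303.99990455 195.50004593]
 [  0.           0.           1.        ]]
t 0.15 at [207.  589.4 230.8] [-3.141 -0.     2.804] dp [ -9.004 -11.075   0.78 ] rot [-0.01  -0.     0.036] F [-0.3 -0.1 -0.3] grip 0.0 op 1.0
[[  23.57856292  -11.24544882   50.        ]
 [ 277.41525483 -101.14608063   50.        ]
 [-154.9628304    51.91605662   50.        ]]
```

{"name": "play_rows", "arguments": {"dp": [[-0.45,-0.52,0.04],[-0.9,-1.05,0.08],[-1.34,-1.57,0.12],[-1.79,-2.1,0.16],[-2.23,-2.62,0.2]], "rot": [[0,0,0],[0,0,0],[0,0,0],[0,0,0],[0,0,0]], "fingers": 1.0}}

```text
clock: 0.57
eef_pos: [256.7, 459.8, 222.9]
tcp_rot: [-3.141, 0.0, 2.804]
contact_force: [0.8, 0.4, 0.5]
opening: 1.0
grasp_force: 0.0
```

{"name": "play_rows", "arguments": {"dp": [[-0.45,-0.52,0.04],[-0.9,-1.05,0.08],[-1.34,-1.57,0.12],[-1.79,-2.1,0.16],[-2.23,-2.62,0.2]], "rot": [[0,0,0],[0,0,0],[0,0,0],[0,0,0],[0,0,0]]}}

```text
clock: 0.98
eef_pos: [306.1, 331.4, 215.1]
tcp_rot: [-3.141, -0.0, 2.804]
contact_force: [0.5, 0.4, -0.2]
opening: 0.998
grasp_force: 0.0
```

{"name": "play_rows", "arguments": {"dp": [[-0.45,-0.52,0.04],[-0.9,-1.05,0.08],[-1.34,-1.57,0.12],[-1.79,-2.1,0.16],[-2.23,-2.62,0.2]], "rot": [[0,0,0],[0,0,0],[0,0,0],[0,0,0],[0,0,0]]}}

```text
clock: 1.4
eef_pos: [355.6, 203.0, 207.2]
tcp_rot: [-3.142, 0.0, 2.804]
contact_force: [0.4, -0.2, -0.4]
opening: 0.999
grasp_force: 0.0
```

{"name": "play_rows", "arguments": {"dp": [[-0.45,-0.52,0.04],[-0.9,-1.05,0.08],[-1.34,-1.57,0.12],[-2.23,-2.62,0.2],[-2.23,-2.62,0.2]], "rot": [[0,0,0],[0,0,0],[0,0,0],[0,0,0],[0,0,0]]}}

```text
clock: 1.82
eef_pos: [405.8, 72.6, 199.2]
tcp_rot: [-3.141, 0.001, 2.803]
contact_force: [0.4, 1.2, 0.0]
opening: 0.998
grasp_force: 0.0
```

```bash
python3 - <<'E'
from h import *
f=grab('wrist','w1.png'); go([430,42,190],2.80)
for n,X in dict(pin=[430,41.5,6],red=[369,47,6],circ=[457,150,19],p1=[502.7,147,25],p2=[547,145.6,25]).items(): print(n,proj(f,X).round())
E
```

```text
t 1.87 at [406.   72.3 199.1] [-3.141e+00  1.000e-03  2.802e+00] dp [-0.818 -0.514  0.229] rot [-0.01   0.008  0.016] F [-0.8  0.1 -0.5] grip 0.0 op 1.001
pin [[304. 203.]]
red [[289. 151.]]
circ [[404. 197.]]
p1 [[414. 236.]]
p2 [[422. 270.]]
```

View pics/w1.png

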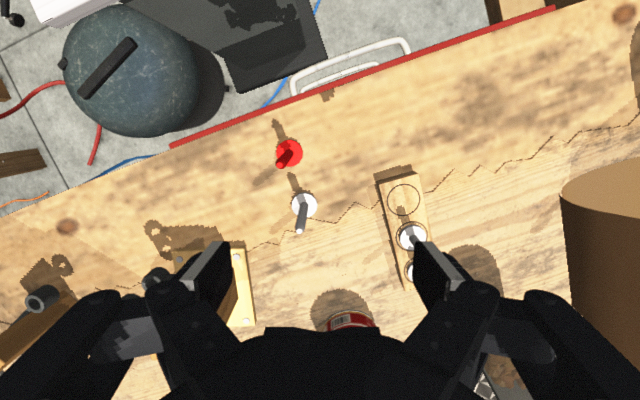

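The wrist view shows the loose pin's head at (304,206), the red decoy at (289,153), the empty circle at (403,199) and row pin 1 at (411,237). All of these match the predictions, so I'll refine them by masks.

```bash
cat > hd.py <<'E'
from h import *
def head(f,u,v,z,r=20,show=True):
    im=f['color'].astype(int);u,v=int(u),int(v);c=im[v-r:v+r,u-r:u+r]
    sat=c.max(2)-c.min(2); m=((sat<28)&(c.mean(2)>150)).astype(np.uint8)
    cs,_=cv2.findContours(m,cv2.RETR_EXTERNAL,cv2.CHAIN_APPROX_NONE);k=max(cs,key=cv2.contourArea)
    e=cv2.fitEllipse(cv2.convexHull(k)); p=[e[0][0]+u-r,e[0][1]+v-r]
    print('head',np.round(p,1),np.round(e[1],1),onz(f,[p],z)[0].round(1))
def circ(f,u,v,z,r=22):
    g=cv2.cvtColor(f['color'],cv2.COLOR_RGB2GRAY);u,v=int(u),int(v);c=g[v-r:v+r,u-r:u+r]
    bh=cv2.morphologyEx(c,cv2.MORPH_BLACKHAT,np.ones((5,5)))
    ys,xs=np.nonzero(bh>25); d=np.hypot(xs-r,ys-r); k=(d>11)&(d<20)
    e=cv2.fitEllipse(np.c_[xs,ys][k].astype(np.float32)); p=[e[0][0]+u-r,e[0][1]+v-r]
    print('circ',np.round(p,1),np.round(e[1],1),onz(f,[p],z)[0].round(1))
E
python3 - <<'E'
from hd import *
f=load('w1')
head(f,304,206,6);head(f,411,237,25);circ(f,403,199,19)
b=f['color'][140:260,260:440];cv2.imwrite('pics/c_w1.png',cv2.resize(b[:,:,::-1],None,fx=4.4,fy=4.4))
E
```

```text
head [304.  204.8] [23.6 25.6] [432.1  40.8   6. ]
head [412.5 237.3] [21.9 26.4] [503.5 145.5  25. ]
circ [403.  199.5] [30.6 33.4] [459.4 148.1  19. ]
```

View pics/c_w1.png

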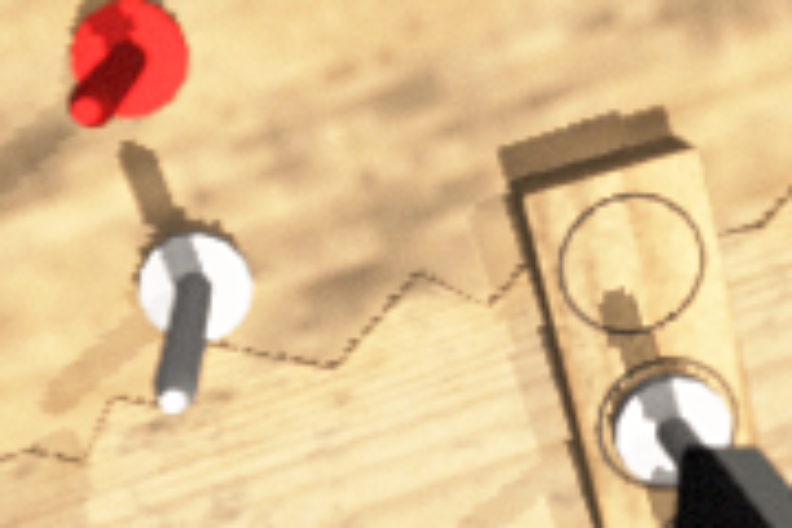

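```bash
python3 - <<'E'
from h import *
go([432,41,125],2.803);go([432,41,36],2.803)
E
```

```text
t 1.87 at [406.   72.3 199.1] [-3.141e+00  1.000e-03  2.802e+00] dp [-0.872 -0.519  1.854] rot [-0.01   0.008 -0.012] F [-0.8  0.1 -0.5] grip 0.0 op 1.001
t 1.87 at [406.   72.3 199.1] [-3.141e+00  1.000e-03  2.802e+00] dp [-0.87  -0.517  4.079] rot [-0.01   0.008 -0.012] F [-0.8  0.1 -0.5] grip 0.0 op 1.001
```

{"name": "play_rows", "arguments": {"dp": [[-0.35,-0.2,0.4],[-0.7,-0.4,0.9],[-0.87,-0.52,1.4],[-0.87,-0.52,1.85],[-0.87,-0.52,1.85]], "rot": [[0,0,0],[0,0,0],[0,0,0],[0,0,0],[0,0,0]], "fingers": 0.7}}

```text
clock: 2.28
eef_pos: [428.7, 44.4, 122.6]
tcp_rot: [-3.139, -0.005, 2.803]
contact_force: [-1.2, -0.3, -0.3]
opening: 0.699
grasp_force: 0.0
```

```bash
python3 - <<'E'
from hd import *
f=grab('wrist','w2.png');go([432,41,36],2.803)
p=proj(f,[432,41,6])[0];t=proj(f,[432,41,85])[0];print(p,t)
head(f,*p,6,r=28)
E
```

```text
t 2.33 at [429.3  44.7 124. ] [-3.14  -0.004  2.803] dp [-0.104 -0.062  2.2  ] rot [-0.016 -0.036  0.003] F [ 0.3 -0.5 -0.5] grip 0.0 op 0.7
[320.11037132 196.92431582] [319.08323622 229.5537148 ]
head [320.3 197.1] [31.4 33.4] [432.2  41.1   6. ]
```

View pics/w2.png

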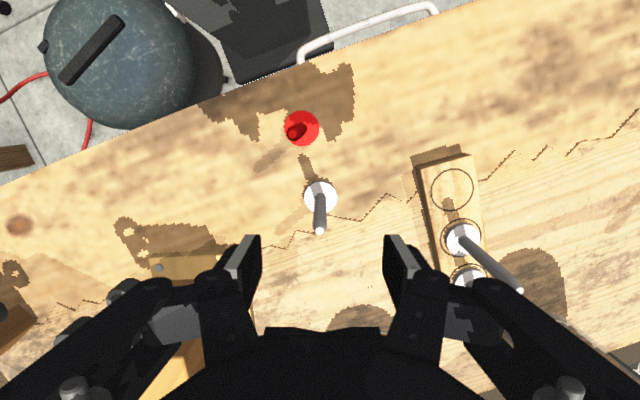

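The pin's head is at (320,197), centred between the open fingers at (250,260) and (395,260). The finger paths are clear, so I'll descend.

{"name": "play_rows", "arguments": {"dp": [[0,0,0.3],[0,0,0.75],[0,0,1.2],[0,0,1.65],[0,0,2.1]], "rot": [[0,0,0],[0,0,0],[0,0,0],[0,0,0],[0,0,0]]}}

```text
clock: 2.75
eef_pos: [431.7, 45.4, 41.9]
tcp_rot: [3.141, 0.002, 2.804]
contact_force: [-0.3, -0.3, -1.2]
opening: 0.702
grasp_force: 0.0
```

{"name": "play_rows", "arguments": {"dp": [[0,0,0.1],[0,0,0.1]], "rot": [[0,0,0],[0,0,0]]}}

```text
clock: 2.92
eef_pos: [430.4, 45.1, 37.3]
tcp_rot: [-3.141, -0.001, 2.804]
contact_force: [0.0, 0.0, 0.1]
opening: 0.701
grasp_force: 0.0
```

```bash
python3 - <<'E'
from h import *
go([432,41,36],2.803)
E
```

```text
t 2.92 at [430.4  45.1  37.3] [-3.141e+00 -1.000e-03  2.804e+00] dp [-0.071 -0.085  0.033] rot [-0.005 -0.012  0.013] F [0.  0.  0.1] grip 0.0 op 0.701
```

{"name": "play_rows", "arguments": {"dp": [[-0.07,-0.085,0.03],[-0.07,-0.085,0.03],[-0.07,-0.085,0.03]], "rot": [[0,0,0],[0,0,0],[0,0,0]]}}

```text
clock: 3.17
eef_pos: [433.2, 40.6, 37.1]
tcp_rot: [3.141, 0.002, 2.804]
contact_force: [-0.6, -0.7, -0.4]
opening: 0.7
grasp_force: 0.0
```

{"name": "play_rows", "arguments": {"dp": [[0,0,0],[0,0,0],[0,0,0],[0,0,0],[0,0,0]], "rot": [[0,0,0],[0,0,0],[0,0,0],[0,0,0],[0,0,0]], "fingers": 0.0, "grip_force": 40}}

```text
clock: 3.58
eef_pos: [432.4, 40.6, 36.2]
tcp_rot: [3.142, 0.0, 2.804]
contact_force: [-0.3, -0.0, 2.6]
opening: 0.105
grasp_force: 39.0
```

{"name": "play_rows", "arguments": {"dp": [[0,0,0],[0,0,0],[0,0,0],[0,0,0],[0,0,0]], "rot": [[0,0,0],[0,0,0],[0,0,0],[0,0,0],[0,0,0]]}}

```text
clock: 4.0
eef_pos: [432.4, 40.6, 36.2]
tcp_rot: [3.142, 0.0, 2.804]
contact_force: [-0.5, -0.8, 5.7]
opening: 0.102
grasp_force: 39.2
```

```bash
python3 - <<'E'
from hd import *
f=grab('wrist','w3.png');go([432,41,76],2.803)
s=telemetry.sense();p=proj(f,[432,41,6])[0]; head(f,*p,6,r=40)
E
```

```text
t 4.05 at [432.4  40.7  36.2] [3.141 0.    2.804] dp [ 0.013  0.005 -0.995] rot [0.001 0.002 0.008] F [-0.6  0.6  5.3] grip 39.2 op 0.103
head [322.5 220.3] [31.1 50.1] [428.3  42.2   6. ]
```

{"name": "play_rows", "arguments": {"dp": [[0,0,-0.3],[0,0,-0.7],[0,0,-1.1],[0,0,-1.5],[0,0,-1.5]], "rot": [[0,0,0],[0,0,0],[0,0,0],[0,0,0],[0,0,0]]}}

```text
clock: 4.47
eef_pos: [433.7, 40.8, 98.1]
tcp_rot: [3.14, 0.003, 2.804]
contact_force: [0.7, 0.0, -0.6]
opening: 0.104
grasp_force: 39.0
```

```bash
python3 - <<'E'
from hd import *
f=load('w2'); circ(f,452,190,19); p=proj(f,[503.5,145.5,25])[0]; head(f,*p,25,r=26); 
go([459.4,148.3,100],2.803)
f=grab('wrist','w4.png'); head(f,*proj(f,[432,41,66])[0],66,r=45)
E
```

```text
circ [452.4 189.3] [36.6 39.3] [459.4 149.   19. ]
head [462.9 239.7] [29.6 35.1] [503.7 145.6  25. ]
t 4.47 at [433.7  40.8  98.1] [3.140e+00 3.000e-03 2.804e+00] dp [ 0.285  2.75  -0.044] rot [0.013 0.03  0.008] F [ 0.7  0.  -0.6] grip 39.0 op 0.104
head [322.4 220.6] [31.5 49.9] [430.5  41.9  66. ]
```

View pics/w4.png

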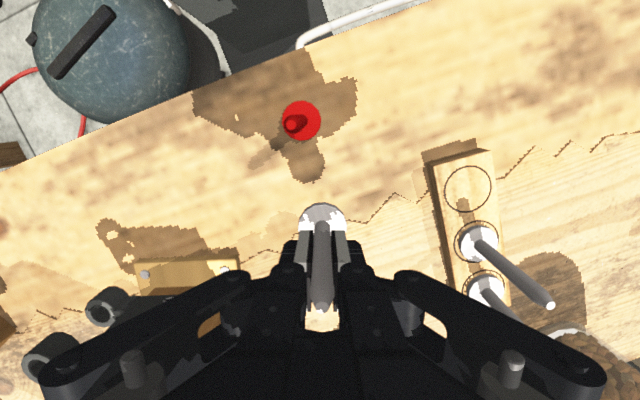

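The pin hangs upright between the pads at (322,220), the empty circle is at (467,188), and the red decoy is untouched at (300,121).

{"name": "play_rows", "arguments": {"dp": [[0.06,0.5,0],[0.12,1.1,0],[0.18,1.7,0],[0.24,2.3,0],[0.29,2.75,0]], "rot": [[0,0,0],[0,0,0],[0,0,0],[0,0,0],[0,0,0]]}}

```text
clock: 4.93
eef_pos: [457.7, 149.7, 94.9]
tcp_rot: [-3.141, -0.001, 2.804]
contact_force: [0.8, 0.5, -0.9]
opening: 0.104
grasp_force: 39.1
```

{"name": "play_rows", "arguments": {"dp": [[0,0,0],[0,0,0],[0,0,0]], "rot": [[0,0,0],[0,0,0],[0,0,0]]}}

```text
clock: 5.18
eef_pos: [456.8, 147.7, 95.1]
tcp_rot: [-3.14, -0.002, 2.804]
contact_force: [-0.1, -0.3, -0.8]
opening: 0.106
grasp_force: 39.1
```

```bash
python3 - <<'E'
from hd import *
go([459.6,148.3,57],2.803)
E
```

```text
t 5.18 at [456.8 147.7  95.1] [-3.140e+00 -2.000e-03  2.804e+00] dp [-0.062  0.039  0.953] rot [-0.013 -0.014  0.013] F [-0.1 -0.3 -0.8] grip 39.1 op 0.106
```

{"name": "play_rows", "arguments": {"dp": [[-0.06,0.04,0.25],[-0.06,0.04,0.5],[-0.06,0.04,0.75],[-0.06,0.04,0.9],[-0.06,0.04,0.9]], "rot": [[0,0,0],[0,0,0],[0,0,0],[0,0,0],[0,0,0]]}}

```text
clock: 5.6
eef_pos: [459.3, 148.2, 58.2]
tcp_rot: [-3.14, -0.003, 2.803]
contact_force: [-0.6, 0.1, -1.5]
opening: 0.104
grasp_force: 39.1
```

{"name": "play_rows", "arguments": {"dp": [[0,0,0],[0,0,0],[0,0,0]], "rot": [[0,0,0],[0,0,0],[0,0,0]]}}

```text
clock: 5.85
eef_pos: [460.9, 149.0, 60.4]
tcp_rot: [3.141, 0.0, 2.804]
contact_force: [0.5, 0.1, -0.9]
opening: 0.105
grasp_force: 39.2
```

```bash
python3 - <<'E'
from hd import *
go([459.6,148.3,55.2],2.803)
a,b=grab('scene','s5.png'),grab('wrist','w5.png')
s=a['color'][225:315,180:290];w=b['color'][150:290,250:500]
cv2.imwrite('pics/c5.png',np.vstack([cv2.resize(s,(400,327),interpolation=2),cv2.resize(w,(400,224),interpolation=2)])[:,:,::-1])
E
```

```text
t 5.85 at [460.9 149.   60.4] [3.141 0.    2.804] dp [ 0.025 -0.028  0.13 ] rot [0.003 0.005 0.007] F [ 0.5  0.1 -0.9] grip 39.2 op 0.105
```

View pics/c5.png

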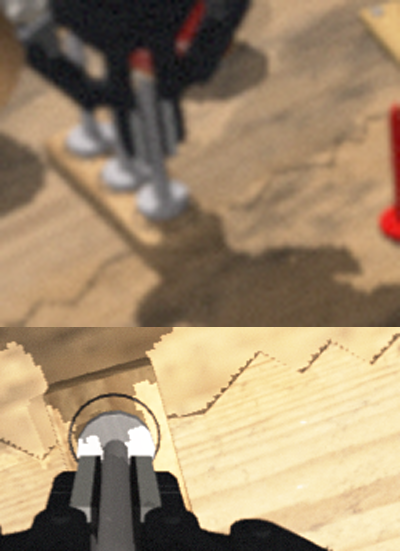

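The held pin stands over the circle and about 5 mm above it (head at (115,440) in the lower crop, inside the pencilled ring). The row pins look untouched. I'll lower it gently.

{"name": "play_rows", "arguments": {"dp": [[0.02,-0.02,0.04],[0.03,-0.03,0.08],[0.03,-0.03,0.11],[0.03,-0.03,0.11],[0.03,-0.03,0.11]], "rot": [[0,0,0],[0,0,0],[0,0,0],[0,0,0],[0,0,0]]}}

```text
clock: 6.37
eef_pos: [459.0, 148.2, 55.6]
tcp_rot: [-3.141, -0.0, 2.804]
contact_force: [-0.3, 0.1, -0.1]
opening: 0.106
grasp_force: 39.2
```

{"name": "play_rows", "arguments": {"dp": [[0,0,0],[0,0,0]], "rot": [[0,0,0],[0,0,0]]}}

```text
clock: 6.53
eef_pos: [459.1, 148.3, 55.7]
tcp_rot: [3.142, 0.0, 2.804]
contact_force: [-1.0, -0.5, -0.9]
opening: 0.102
grasp_force: 39.2
```

```bash
python3 - <<'E'
from hd import *
go([459.6,148.3,55.2],2.803)
E
```

```text
t 6.53 at [459.1 148.3  55.7] [3.142 0.    2.804] dp [-0.011  0.005  0.013] rot [0.    0.    0.008] F [-1.  -0.5 -0.9] grip 39.2 op 0.102
```

{"name": "play_rows", "arguments": {"dp": [[-0.01,0,0.01],[-0.01,0,0.02],[-0.01,0,0.02],[-0.01,0,0.02]], "rot": [[0,0,0],[0,0,0],[0,0,0],[0,0,0]]}}

```text
clock: 6.87
eef_pos: [459.7, 148.2, 55.2]
tcp_rot: [3.141, 0.0, 2.804]
contact_force: [-1.2, 0.2, 5.5]
opening: 0.102
grasp_force: 39.7
```

{"name": "play_rows", "arguments": {"dp": [[0,0,0.01],[0,0,0.02],[0,0,0.02],[0,0,0.02]], "rot": [[0,0,0],[0,0,0],[0,0,0],[0,0,0]]}}

```text
clock: 7.2
eef_pos: [459.8, 148.2, 55.1]
tcp_rot: [3.141, 0.0, 2.804]
contact_force: [-4.2, -0.3, 17.5]
opening: 0.103
grasp_force: 41.1
```

{"name": "play_rows", "arguments": {"dp": [[0,0,-0.02],[0,0,-0.02],[0,0,-0.02]], "rot": [[0,0,0],[0,0,0],[0,0,0]]}}

```text
clock: 7.45
eef_pos: [459.7, 148.2, 55.2]
tcp_rot: [3.141, 0.0, 2.804]
contact_force: [-1.3, -0.7, 7.2]
opening: 0.106
grasp_force: 39.9
```

{"name": "play_rows", "arguments": {"dp": [[0,0,0],[0,0,0],[0,0,0],[0,0,0]], "rot": [[0,0,0],[0,0,0],[0,0,0],[0,0,0]], "fingers": 0.6}}

```text
clock: 7.78
eef_pos: [459.3, 148.1, 54.7]
tcp_rot: [-3.141, -0.0, 2.804]
contact_force: [0.5, 0.3, -0.2]
opening: 0.6
grasp_force: 0.0
```

{"name": "play_rows", "arguments": {"dp": [[0,0,-0.4],[0,0,-0.9],[0,0,-1.5],[0,0,-2.2],[0,0,-2.2]], "rot": [[0,0,0],[0,0,0],[0,0,0],[0,0,0],[0,0,0]]}}

```text
clock: 8.2
eef_pos: [462.0, 148.9, 147.1]
tcp_rot: [3.138, 0.005, 2.804]
contact_force: [1.6, -0.2, -0.2]
opening: 0.603
grasp_force: 0.0
```

```bash
python3 - <<'E'
from hd import *
go([440,148.3,180],2.803)
f=grab('wrist','w6.png')
for X in([459.6,148.5,25],[503.6,145.5,25]):
  p=proj(f,X)[0]; print(p)
  try: head(f,*p,25,r=26)
  except Exception as e: print(e)
E
```

```text
t 8.2 at [462.  148.9 147.1] [3.138 0.005 2.804] dp [ 0.51  -0.194 -0.826] rot [0.037 0.05  0.008] F [ 1.6 -0.2 -0.2] grip 0.0 op 0.603
[320.38149398 187.07448591]
head [319.9 187.1] [31.5 32.9] [459.5 148.1  25. ]
[333.11059657 231.44775977]
head [334.1 231.5] [29.1 31.6] [503.9 146.3  25. ]
```

{"name": "play_rows", "arguments": {"dp": [[0.2,-0.05,-0.5],[0.6,-0.1,-1.0],[1.0,-0.2,-1.5],[1.2,-0.2,-1.6],[1.2,-0.2,-1.6]], "rot": [[0,0,0],[0,0,0],[0,0,0],[0,0,0],[0,0,0]]}}

```text
clock: 8.67
eef_pos: [410.6, 156.8, 207.0]
tcp_rot: [3.141, 0.0, 2.804]
contact_force: [-0.6, 0.1, -0.1]
opening: 0.607
grasp_force: 0.0
```

```bash
python3 - <<'E'
from hd import *
f=grab('wrist','w7.png')
for X in([459.6,148.5,25],[503.6,145.5,25],[548,143.5,25]):
  p=proj(f,X)[0]
  try: head(f,*p,25,r=18)
  except Exception as e: print(p,e)
go([459.5,-325.5,200],1.91)
# stages
s=telemetry.sense(); P=s['eef_pos']; y=s['tcp_rot'][2]; q=np.array([459.5,-325.5,205])
for k in range(4):
    d=(q-P)/4; c=np.cos(y),np.sin(y); print('dp',np.round([(d[0]*c[0]+d[1]*c[1])/40,(d[0]*c[1]-d[1]*c[0])/40,-d[2]/40],2),'rotz',round(np.degrees(y-1.91)/6/(4-k),2)); y-= (y-1.91)/(4-k)
E
```

```text
head [329.1 219.3] [24.5 26.3] [459.6 147.9  25. ]
head [340.1 253.4] [22.7 25.3] [503.6 146.3  25. ]
head [354.8 284.7] [13.  20.9] [548.8 150.   25. ]
t 8.72 at [411.2 156.6 206.4] [3.141 0.    2.805] dp [ -5.125 -10.975   0.159] rot [3.000e-03 2.000e-03 8.543e+00] F [ 1.3  0.4 -1.1] grip 0.0 op 0.6
dp [-1.28 -2.74  0.01] rotz 2.14
dp [-1.86 -2.39  0.01] rotz 2.14
dp [-2.34 -1.92  0.01] rotz 2.14
dp [-2.71 -1.35  0.01] rotz 2.14
```

{"name": "play_rows", "arguments": {"dp": [[-0.25,-0.5,0],[-0.5,-1.1,0],[-0.75,-1.65,0],[-1.0,-2.2,0],[-1.28,-2.74,0]], "rot": [[0,0,0.4],[0,0,0.85],[0,0,1.3],[0,0,1.7],[0,0,2.14]], "fingers": 0.7}}

```text
clock: 9.13
eef_pos: [423.3, 34.7, 205.2]
tcp_rot: [-3.14, -0.002, 2.578]
contact_force: [1.3, -0.1, 0.0]
opening: 0.698
grasp_force: 0.0
```

{"name": "play_rows", "arguments": {"dp": [[-0.37,-0.48,0],[-0.75,-0.96,0],[-1.12,-1.43,0],[-1.5,-1.91,0],[-1.86,-2.39,0]], "rot": [[0,0,0.43],[0,0,0.86],[0,0,1.29],[0,0,1.71],[0,0,2.14]]}}

```text
clock: 9.55
eef_pos: [435.6, -86.1, 205.2]
tcp_rot: [-3.14, -0.001, 2.353]
contact_force: [0.6, 0.3, 0.2]
opening: 0.7
grasp_force: 0.0
```

{"name": "play_rows", "arguments": {"dp": [[-0.47,-0.38,0],[-0.94,-0.77,0],[-1.4,-1.15,0],[-1.87,-1.54,0],[-2.34,-1.92,0]], "rot": [[0,0,0.43],[0,0,0.86],[0,0,1.29],[0,0,1.71],[0,0,2.14]]}}

```text
clock: 9.97
eef_pos: [447.1, -206.6, 204.9]
tcp_rot: [-3.14, -0.002, 2.129]
contact_force: [-0.2, -0.1, -0.5]
opening: 0.698
grasp_force: 0.0
```

{"name": "play_rows", "arguments": {"dp": [[-0.5,-0.27,0],[-1.0,-0.54,0],[-1.5,-0.8,0],[-1.7,-1.1,0],[-1.7,-1.35,0]], "rot": [[0,0,0.43],[0,0,0.86],[0,0,1.29],[0,0,1.71],[0,0,2.14]]}}

```text
clock: 10.38
eef_pos: [438.0, -293.7, 204.7]
tcp_rot: [-3.14, -0.001, 1.904]
contact_force: [0.4, -0.2, 0.5]
opening: 0.697
grasp_force: 0.0
```

{"name": "play_rows", "arguments": {"dp": [[0,0,0],[0,0,0]], "rot": [[0,0,0],[0,0,0]]}}

```text
clock: 10.55
eef_pos: [437.3, -291.5, 205.2]
tcp_rot: [-3.14, -0.002, 1.907]
contact_force: [0.6, 1.4, -0.3]
opening: 0.7
grasp_force: 0.0
```

```bash
python3 - <<'E'
from hd import *
f=grab('wrist','w8.png'); go([459.5,-325.5,200],1.91)
for n,X in dict(st=[459.5,-325.5,110],sk=[425,-284.5,57],jk=[448.5,-141,107],jk2=[448.5,-141,53]).items(): print(n,proj(f,X).round())
E
```

```text
t 10.6 at [ 437.7 -291.2  205.6] [-3.141e+00 -1.000e-03  1.908e+00] dp [-0.991  0.231  0.139] rot [-0.008 -0.013 -0.016] F [-0.4 -0.4  0.3] grip 0.0 op 0.702
st [[334. 243.]]
sk [[313. 173.]]
jk [[407.  11.]]
jk2 [[390.  30.]]
```

View pics/w8.png

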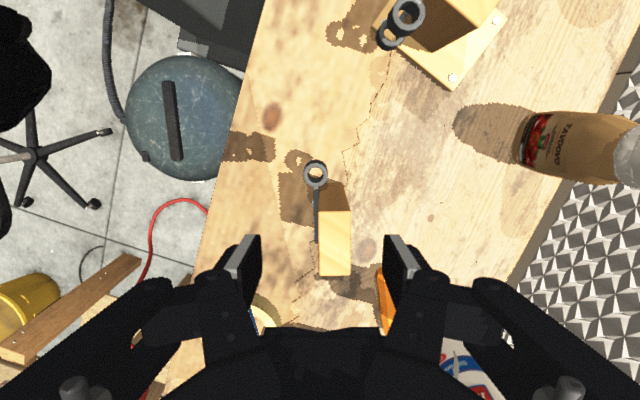

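The last view shows the stile's top face with corners near (319,211) to (350,276) and its knuckle ring at (315,174). The jamb's upper knuckle ring is at (408,14) and the lower one at (390,38), and the fingers are open on either side of the stile. I've now used all 10 views, so from here I'll measure by masks.

```bash
cat >> hd.py <<'E'
def ring(f,u,v,z,r=22,show=True):
    "hole of dark steel ring at z: outer dark blob's inner contour"
    g=f['color'].astype(int);u,v=int(u),int(v);y0,x0=max(v-r,0),max(u-r,0);c=g[y0:v+r,x0:u+r]
    m=((c.max(2)<105)&(c.max(2)-c.min(2)<35)).astype(np.uint8)
    cs,h=cv2.findContours(m,cv2.RETR_CCOMP,cv2.CHAIN_APPROX_NONE)
    for k,hh in zip(cs,h[0]):
        a=cv2.contourArea(k)
        if len(k)>=8 and a>25:
            e=cv2.fitEllipse(k);p=[e[0][0]+x0,e[0][1]+y0];print('hole' if hh[3]>=0 else 'outer',np.round(p,1),np.round(e[1],1),int(a),onz(f,[p],z)[0].round(1))
def stop_(f,u,v,z=110,r=55):
    im=cv2.cvtColor(f['color'],cv2.COLOR_RGB2HSV).astype(int);u,v=int(u),int(v);c=im[v-r:v+r,u-r:u+r]
    ref=c[r-6:r+6,r-6:r+6].reshape(-1,3); md=np.median(ref,0); print('hsv',md)
    m=(abs(c-md).max(2)<26)&(abs(c[:,:,0]-md[0])<8)
    m=cv2.morphologyEx(m.astype(np.uint8),cv2.MORPH_OPEN,np.ones((5,5)))
    n,l,st,ce=cv2.connectedComponentsWithStats(m,connectivity=4);b=(l==l[r,r]).astype(np.uint8)
    k=max(cv2.findContours(b,0,1)[0],key=cv2.contourArea).reshape(-1,2)+[u-r,v-r]
    W=onz(f,k,z)[:,:2].astype(np.float32);q=cv2.minAreaRect(W);print('rect',np.round(q[0],1),np.round(q[1],1),round(q[2],1)); print(cv2.boxPoints(q).round(1).tolist())
E
python3 - <<'E'
from hd import *
f=load('w8'); stop_(f,334,243); ring(f,315,174,57); ring(f,408,14,107,r=26); ring(f,390,38,53,r=14)
E
```

```text
hsv [ 26.  79. 255.]
rect [ 460.5 -326.7] [25.1 55.9] 19.2
[[439.3999938964844, -304.3999938964844], [457.79998779296875, -357.20001220703125], [481.5, -348.8999938964844], [463.1000061035156, -296.1000061035156]]
outer [315.7 192.1] [5.7 7.6] 28 [ 433.7 -302.    57. ]
outer [315.  174.6] [14.  14.2] 53 [ 427.4 -285.7   57. ]
outer [315.4 174.9] [24.7 28.6] 40 [ 427.9 -285.9   57. ]
outer [411.   12.9] [31.1 65.8] 284 [ 452.  -141.2  107. ]
outer [409.4  11.5] [19.1 21.5] 269 [ 450.5 -140.8  107. ]
outer [389.  36.] [23.7 26.5] 307 [ 448.9 -145.8   53. ]
```

```bash
python3 - <<'E'
from hd import *
f=load('top0');g=load('scene0')
print(onz(f,[[393,178],[408,250]],0).round(), onz(f,[[404,147]],190).round(), onz(g,[[355,185]],0).round(), onz(g,[[410,165]],0).round())
go([460.5,-326.7,150],1.906);go([460.5,-326.7,66],1.906)
E
```

```text
[[ 591. -404.    0.]
 [ 370. -423.    0.]] [[ 624. -411.  190.]] [[ 603. -407.    0.]] [[ 571. -645.    0.]]
t 10.6 at [ 437.7 -291.2  205.6] [-3.141e+00 -1.000e-03  1.908e+00] dp [-1.029  0.246  1.389] rot [-0.008 -0.013  0.022] F [-0.4 -0.4  0.3] grip 0.0 op 0.702
t 10.6 at [ 437.7 -291.2  205.6] [-3.141e+00 -1.000e-03  1.908e+00] dp [-1.032  0.247  3.489] rot [-0.008 -0.013  0.022] F [-0.4 -0.4  0.3] grip 0.0 op 0.702
```

Clear of the can. I'll approach and check before going down.

{"name": "play_rows", "arguments": {"dp": [[-0.3,0.1,0.3],[-0.7,0.2,0.6],[-1.03,0.25,1.0],[-1.03,0.25,1.2],[-1.03,0.25,1.2]], "rot": [[0,0,0],[0,0,0],[0,0,0.02],[0,0,0.02],[0,0,0.02]]}}

```text
clock: 11.02
eef_pos: [460.1, -325.7, 156.5]
tcp_rot: [-3.139, -0.003, 1.906]
contact_force: [-0.6, 0.1, -0.2]
opening: 0.696
grasp_force: 0.0
```

{"name": "play_rows", "arguments": {"dp": [[0,0,0],[0,0,0]], "rot": [[0,0,0],[0,0,0]]}}

```text
clock: 11.18
eef_pos: [460.9, -326.2, 159.3]
tcp_rot: [3.142, -0.0, 1.906]
contact_force: [-0.5, 0.7, 0.5]
opening: 0.699
grasp_force: 0.0
```

```bash
python3 - <<'E'
from hd import *
f=grab('wrist','w9.png');go([460.5,-326.7,66],1.906)
stop_(f,*proj(f,[460.5,-326.7,110])[0],r=70);ring(f,*proj(f,[428,-285.3,57])[0],57,r=26)
E
```

```text
t 11.23 at [ 461.  -326.4  159.6] [3.141e+00 1.000e-03 1.906e+00] dp [-0.003 -0.016  2.34 ] rot [0.004 0.005 0.002] F [ 0.4  0.5 -0.7] grip 0.0 op 0.7
hsv [ 16. 137. 209.]
rect [ 457.  -318.8] [24.6 23.1] 18.2
[[441.70001220703125, -311.70001220703125], [448.8999938964844, -333.6000061035156], [472.29998779296875, -325.8999938964844], [465.1000061035156, -304.0]]
outer [301.8 156.1] [ 6.8 10.8] 43 [ 434.4 -300.8   57. ]
outer [302.3 132.8] [20.2 24.7] 36 [ 429.  -283.1   57. ]
```

{"name": "play_rows", "arguments": {"dp": [[0,0,0.3],[0,0,0.8],[0,0,1.3],[0,0,1.8],[0,0,2.2]], "rot": [[0,0,0],[0,0,0],[0,0,0],[0,0,0],[0,0,0]]}}

```text
clock: 11.65
eef_pos: [460.4, -326.3, 69.5]
tcp_rot: [-3.142, -0.0, 1.906]
contact_force: [-0.4, -0.2, -0.2]
opening: 0.696
grasp_force: 0.0
```

{"name": "play_rows", "arguments": {"dp": [[0,0,0.1],[0,0,0.13],[0,0,0.13]], "rot": [[0,0,0],[0,0,0],[0,0,0]]}}

```text
clock: 11.9
eef_pos: [460.9, -326.8, 65.9]
tcp_rot: [3.141, 0.0, 1.905]
contact_force: [-0.0, 0.3, 0.3]
opening: 0.699
grasp_force: 0.0
```

```bash
python3 - <<'E'
from hd import *
go([460.5,-326.7,66],1.906)
E
```

```text
t 11.9 at [ 460.9 -326.8   65.9] [3.141 0.    1.905] dp [ 0.007 -0.009 -0.003] rot [ 0.001  0.001 -0.006] F [-0.   0.3  0.3] grip 0.0 op 0.699
```

{"name": "play_rows", "arguments": {"dp": [[0,0,0],[0,0,0],[0,0,0],[0,0,0],[0,0,0]], "rot": [[0,0,0],[0,0,0],[0,0,0],[0,0,0],[0,0,0]], "fingers": 0.0, "grip_force": 70}}

```text
clock: 12.32
eef_pos: [461.5, -327.4, 66.9]
tcp_rot: [3.14, 0.002, 1.905]
contact_force: [-0.8, -0.1, 6.2]
opening: 0.319
grasp_force: 69.1
```

{"name": "play_rows", "arguments": {"dp": [[0,0,0],[0,0,0],[0,0,0],[0,0,0]], "rot": [[0,0,0],[0,0,0],[0,0,0],[0,0,0]]}}

```text
clock: 12.65
eef_pos: [461.5, -327.4, 66.9]
tcp_rot: [3.14, 0.002, 1.905]
contact_force: [-0.9, -0.4, 7.4]
opening: 0.32
grasp_force: 69.1
```

```bash
python3 - <<'E'
from hd import *
f=grab('wrist','w10.png');go([460.5,-326.7,66],1.906)
p=proj(f,[428,-285.3,57])[0];print(p);ring(f,*p,57,r=34)
u,v=p.astype(int);g=f['color'][v-24:v+24:2,u-24:u+24:2].max(2);print('\n'.join(' '.join('%3d'%x for x in r_) for r_ in g))
E
```

```text
t 12.7 at [ 461.5 -327.4   66.9] [3.140e+00 2.000e-03 1.905e+00] dp [ 0.024 -0.018  0.022] rot [ 0.011  0.016 -0.007] F [-1.5  0.5  6.7] grip 69.1 op 0.318
[286.7981313  145.11063382]
outer [291.9 174.4] [ 9.1 14.5] 58 [ 434.9 -298.6   57. ]
outer [288.9 144.3] [28.8 32.2] 222 [ 428.8 -284.6   57. ]
outer [319.4 115.1] [38.7 39.1] 41 [ 438.5 -266.4   57. ]
165 172 178 244 178 161 165 160 161 140 111  99  93 121 109  69  81 171 238 255 254 252 252 251
166 170 237 254 205 168 167 139 116 127 137 149 152 161 159 150 106  67  58 101 183 254 252 251
165 173 251 253 181 166 121 135 153 155 155 158 153 159 158 157 161 161 143  99  53 109 254 251
169 181 252 252 159 112 143 154 160 154 154 155 153 152 153 155 155 161 170 163 108  60 138 253
163 234 252 232 131 142 152 155 153 150 150 146 143 141 147 148 150 151 161 164 157  94  63 166
168 250 254 135 150 153 153 151 151 128  99  99 113 130 123 120 133 144 153 158 163 156  84  63
178 254 239 136 152 155 152 158 130  65 146 179 176 176 177 183 237 140 138 148 160 165 156  95
172 217 154 147 152 157 155 104  62 120 182 181 178 174 177 239 253 2
[... 862 characters left out ...]
 255 209  63 127 146 148 159
134 135 112 145 149 163 166  74  60  60  58  53  57  64  76  73  99  58  43 109 147 144 154 161
139 137 108 141 149 159 165 141  71  58  61  55  54  56  58  55  51  49  89 148 150 151 158 143
135 133 134 135 140 153 160 162 158 103  50  54  59  55  58  54  62  92 149 154 151 153 153 123
131 130 132 137 123 146 150 155 158 163 149 122 102  74  82 138 142 149 156 150 154 151 107 128
129 133 133 142 158 135 143 145 150 157 159 161 162 159 161 152 151 147 159 157 150 107 130 130
129 129 134 139 147 174 134 140 142 149 149 151 150 151 156 152 149 148 152 156 113 127 126 130
132 136 140 142 137 175 177 143 139 142 144 144 147 147 154 146 145 144 118 111 114 108 106 109
```

{"name": "play_rows", "arguments": {"dp": [[0,0,-0.1],[0,0,-0.3],[0,0,-0.5],[0,0,-0.63],[0,0,-0.63]], "rot": [[0,0,0],[0,0,0],[0,0,0],[0,0,0],[0,0,0]]}}

```text
clock: 13.12
eef_pos: [461.6, -327.4, 92.5]
tcp_rot: [3.14, 0.002, 1.905]
contact_force: [0.7, -0.4, -2.7]
opening: 0.318
grasp_force: 68.6
```

{"name": "play_rows", "arguments": {"dp": [[0,0,0],[0,0,0]], "rot": [[0,0,0],[0,0,0]]}}

```text
clock: 13.28
eef_pos: [460.7, -326.7, 90.8]
tcp_rot: [-3.142, -0.0, 1.905]
contact_force: [-0.2, 1.1, -1.1]
opening: 0.319
grasp_force: 68.6
```

```bash
cat >> hd.py <<'E'
def annul(f,u,v,z,r,R):
    "top face of tube: low-saturation bright-grey annulus; fit outer & inner"
    u,v=int(u),int(v);y0,x0=max(v-r,0),max(u-r,0);c=f['color'][y0:v+r,x0:u+r].astype(int)
    m=((c.max(2)-c.min(2)<30)&(c.max(2)>112)&(c.max(2)<215)).astype(np.uint8)
    n,l,st,ce=cv2.connectedComponentsWithStats(m,connectivity=4);i=1+np.argmax(st[1:,4]);b=(l==i).astype(np.uint8)
    cs,h=cv2.findContours(b,cv2.RETR_CCOMP,cv2.CHAIN_APPROX_NONE)
    for k,hh in zip(cs,h[0]):
        if len(k)>20:
            W=onz(f,k.reshape(-1,2)+[x0,y0],z)[:,:2].astype(np.float32);e=cv2.fitEllipse(cv2.convexHull(W));print('hole' if hh[3]>=0 else 'outer','world ellipse',np.round(e[0],1),np.round(e[1],1))
    return b
E
python3 - <<'E'
from hd import *
f=load('w10');print(onz(f,[[287.6,146]],57).round(1));annul(f,287,145,57,34,0)
f=grab('wrist','w11.png');go([437.7,-243.3,91.9],1.30)
b=annul(f,287,145,82,34,0)
c=f['color'][121:171:3,262:314:3].astype(int);print('\n'.join(' '.join('%2d'%x for x in r_) for r_ in c.max(2)-c.min(2)))
# jamb top
p=proj(f,[486,-100,112])[0];print(p,proj(f,[448.5,-141,107]))
E
```

```text
[[ 428.5 -285.6   57. ]]
outer world ellipse [ 428.5 -286.4] [23.3 26.2]
hole world ellipse [ 428.3 -285.6] [16.  16.3]
t 13.33 at [ 460.6 -326.7   90.7] [-3.141 -0.     1.905] dp [ 2.157  0.143 -0.03 ] rot [-3.00e-03 -3.00e-03  5.78e+00] F [-0.1  0.4 -2.1] grip 68.6 op 0.323
outer world ellipse [ 427.7 -285.6] [23.1 26.3]
hole world ellipse [ 427.6 -284.8] [15.8 16.1]
78 71 72 72 69 69 91 80 52 26 10 49 93 80 74 76 74 84
80 77 75 73 62 10  8  9  7 10  8  7  5  4 86 72 75 84
78 74 72 43  6  9  7 10  7  9  9  9  6  9  3 100 81 89
78 75 29  8  5  9 10  7 10 16 10  5  8  8  9  5 94 84
71 78  9  8  6 11  7 63 61 69 77 79  7 10 10  5 20 83
77 40 11  9  5  1 93 55 59 68 67 70 89  7  7 11  1 81
62  8  9 11  5  2 63 55 63 67 66 67 70 43  8 10  5 92
64  9  7  7  5  6 62 57 66 71 70 68 69 95  5  7  9 87
60  8  9  9  3  5 60 63 72 70 66 65 78 88  7  9  8 89
59  7  9  9  2  5 66 81 85 79 68 72 78 88  7 14  8 79
59  8  9 10  5  6  1 66 73 75 77 88 86 66  7 11 15 73
61 28  8  7 10  4  5  5 27 71 78 59 12  6  9  9 19 89
55 59  7  5  9  6  3  1  5  3  2  7  7 10 10  6 60 74
55 57 39  9  8  7  9  3  4  4  5  7  8  6  8 25 73 66
58 61 58 25  9  5  8  9  9  9  9 11  8 11 21 77 74 67
59 61 59 72 78  5  8  7  9 11 13 11  7 23 72 76 71 65
58 58 57 61 80 75 57 20  8  9 10  5 58 62 53 55 61 54
[ 589.58918442 -256.81423907] [[ 465.19282981 -214.51978808]]
```

{"name": "play_rows", "arguments": {"dp": [[0.2,0.02,0],[0.45,0.03,0],[0.7,0.05,-0.01],[0.95,0.06,-0.02],[1.2,0.08,-0.03]], "rot": [[0,0,0.5],[0,0,1.1],[0,0,1.75],[0,0,2.4],[0,0,3.0]]}}

```text
clock: 13.75
eef_pos: [447.6, -279.9, 91.6]
tcp_rot: [-3.141, -0.0, 1.588]
contact_force: [0.5, -0.4, -1.5]
opening: 0.318
grasp_force: 68.6
```

```bash
python3 - <<'E'
from hd import *
go([437.7,-243.3,91.9],1.30)
E
```

```text
t 13.75 at [ 447.6 -279.9   91.6] [-3.141 -0.     1.588] dp [ 0.918 -0.231 -0.006] rot [-0.008 -0.004  2.746] F [ 0.5 -0.4 -1.5] grip 68.6 op 0.318
```

{"name": "play_rows", "arguments": {"dp": [[0.2,-0.05,0],[0.45,-0.11,0],[0.7,-0.18,0],[0.92,-0.23,0],[0.92,-0.23,0]], "rot": [[0,0,0.6],[0,0,1.3],[0,0,2.0],[0,0,2.75],[0,0,2.75]]}}

```text
clock: 14.17
eef_pos: [437.0, -242.3, 91.6]
tcp_rot: [-3.14, -0.001, 1.3]
contact_force: [0.8, 0.5, -3.0]
opening: 0.322
grasp_force: 68.7
```

{"name": "play_rows", "arguments": {"dp": [[0,0,0],[0,0,0],[0,0,0]], "rot": [[0,0,0],[0,0,0],[0,0,0]]}}

```text
clock: 14.42
eef_pos: [438.4, -244.4, 92.1]
tcp_rot: [3.141, 0.0, 1.305]
contact_force: [-0.3, -0.2, -2.0]
opening: 0.321
grasp_force: 68.7
```

```bash
python3 - <<'E'
from hd import *
f=grab('wrist','w12.png');go([437.7,-243.3,91.9],1.30)
s=telemetry.sense();A=Ro.from_euler('xyz',s['tcp_rot']);k=s['eef_pos']+A.apply([50.4,-17.4,0]);k[2]=82
p=proj(f,k)[0];print('stile ring',p);annul(f,*p,82,34,0)
p=proj(f,[448.5,-141,107])[0];print('jamb ring',p);b=annul(f,*p,107,48,0);ring(f,*p,107,48)
p=proj(f,[448.5,-141,53])[0];print('jamb low ring',p)
print(proj(f,[486,-100,112]), proj(f,[501,-134.5,112]),proj(f,[456,-122.5,112]))
c=f['color'];p=proj(f,[448.5,-141,107])[0].astype(int)
y0=max(p[1]-48,0);q=c[y0:p[1]+48:3,p[0]-48:p[0]+48:3].astype(int);print(p,y0);print('\n'.join(' '.join('%3d'%x if y<30 else '  .' for x,y in zip(a,b)) for a,b in zip(q.max(2),q.max(2)-q.min(2))))
E
```

```text
t 14.47 at [ 438.4 -244.4   92.1] [3.141 0.    1.304] dp [ 0.021 -0.023  0.005] rot [0.003 0.002 0.04 ] F [ 0.6  0.7 -2.1] grip 68.7 op 0.321
stile ring [287.45887763 145.26077372]
outer world ellipse [ 434.3 -193.3] [23.1 28.5]
hole world ellipse [ 434.6 -191.4] [16.  16.3]
jamb ring [276.55841369  14.34706549]
outer world ellipse [ 450.6 -141.4] [23.2 23.4]
hole world ellipse [ 451.4 -148.4] [2.  5.3]
outer [258.8 -87.7] [ 98.6 292.7] 545 [ 452.3 -106.4  107. ]
outer [281.2  13.3] [30.  40.6] 626 [ 450.3 -141.1  107. ]
jamb low ring [290.63084489  45.07662582]
[[ 346.22425788 -145.64937396]] [[412.14671853 -50.7706472 ]] [[279.6949891 -50.7933781]]
[276  14] 0
  .   .   .   .   .   .   .   .   . 144 158 161 160  63  47  45  36  35  37  37  33  37  34  77 144 146 167 158   .   .   .   .
  .   .   .   .   .   .   .   .   . 154 160 166 139  58  47  45  35  36  35  35  38  35  38  42 108 146 133 165  88   .   .   .
  .   .   .   .   .   .   .   . 140 154 162 172  68  53  51  40  44  41  37  36  32  36  35  40  60 146 134 168 113   .   .   .
  .   .   .   .   .   .   .   . 141 155 155 1
[... 1558 characters left out ...]
 136 143 145 142 124  61  42  42  47  51  89 163 151   .   .
  .   .   .   .   .   .   .   .   .   .   .   .   .   .  36  33  39  31  40  50  44  37  35  41  44  42  80 150 167 134   .   .
  .   .   .   .   .   .   .   .   .   .   .   .   .   .   .  52  35  41  37  32  38  33  38  40  38  52   . 147 160  95   .   .
  .   .   .   .   .   .   .   .   .   .   .   .   .   .   .   .  53  34  37  35  34  42  38  57   .   . 141 156 169  63   .   .
  .   .   .   .   .   .   .   .   .   .   .   .   .   .   .   .   .  78  87  85  71   .   .   .   . 149 153 155 133  77   .   .
  .   .   .   .   .   .   .   .   .   .   .   .   .   .   .   .   .  69  80  82  89 156 145 154 160 162 144 121  47   .   .   .
```

{"name": "play_rows", "arguments": {"dp": [[0.15,0.06,0],[0.3,0.06,0],[0.5,0.06,0],[0.7,0.06,0],[0.85,0.06,0]], "rot": [[0,0,0],[0,0,0],[0,0,0],[0,0,0],[0,0,0]]}}

```text
clock: 14.88
eef_pos: [449.6, -210.5, 92.1]
tcp_rot: [-3.141, -0.0, 1.304]
contact_force: [-0.6, 0.5, -2.5]
opening: 0.326
grasp_force: 68.7
```

{"name": "play_rows", "arguments": {"dp": [[0,0,0],[0,0,0],[0,0,0]], "rot": [[0,0,0],[0,0,0],[0,0,0]]}}

```text
clock: 15.13
eef_pos: [449.5, -211.6, 92.1]
tcp_rot: [3.142, 0.0, 1.304]
contact_force: [0.0, -0.7, -2.9]
opening: 0.317
grasp_force: 68.7
```

```bash
python3 - <<'E'
from hd import *
f=grab('wrist','w13.png');go([437.7,-243.3,91.9],1.30)
s=telemetry.sense();A=Ro.from_euler('xyz',s['tcp_rot']);k=s['eef_pos']+A.apply([50.2,-17.5,0]);k[2]=82;print('stile axis',k.round(1))
p=proj(f,[450.5,-142.5,107])[0];print('jamb ring',p);annul(f,*p,107,42,0);ring(f,*p,107,42)
c=f['color'];p=p.astype(int)
y0=max(p[1]-45,0);q=c[y0:p[1]+45:3,p[0]-45:p[0]+45:3].astype(int);print(p,y0);print('\n'.join(' '.join('%3d'%x if y<30 else '  .' for x,y in zip(a,b)) for a,b in zip(q.max(2),q.max(2)-q.min(2))))
E
```

```text
t 15.18 at [ 449.5 -211.8   92.2] [3.141 0.    1.303] dp [-0.838 -0.076  0.006] rot [0.002 0.001 0.033] F [ 1.1 -0.3 -2.6] grip 68.7 op 0.319
stile axis [ 445.9 -158.7   82. ]
jamb ring [280.00603748 110.51238163]
outer world ellipse [ 450.8 -139.8] [23.3 26.2]
hole world ellipse [ 450.6 -141. ] [15.9 16.1]
outer [273.5 142.1] [11.6 20. ] 124 [ 444.1 -153.9  107. ]
outer [310.7 123.3] [26. 62.] 93 [ 461.1 -150.7  107. ]
outer [277.4 106.2] [33.6 38.9] 834 [ 450.  -140.6  107. ]
hole [278.8 104.3] [19.3 30. ] 224 [ 450.8 -140.   107. ]
outer [291.4  73.8] [11.4 15.8] 126 [ 459.  -130.3  107. ]
[280 110] 65
  .   .   .   .   .   .   .   .   .   .   .   .   . 158 156 154 159  58  38  40   .   .   .   .   .   .   .   .   .   .
  .   .   .   .   .   .   .   .   .   .   .   .   . 154 155 160 159  59  48  34   .   .   .   .   .   .   .   .   .   .
  .   .   .   .   .   .   .   .   .   .   .   .   . 152 155 153 156  61  57  35  40   .   .   .   .   .   .   .   .   .
  .   .   .   .   .   .   .   .   .   .   .   .   . 148 153 153 155  58  66  83  62   .   .   .   .   .   .   .   .   .
  .   .
[... 2412 characters left out ...]
   .   .   .   .   .  93  78  74  54  46   .   .   .   .   .   .   . 106 121 139  71   .   .   .   .
  .   .   .   .   .   .   .   .   .   . 120 137  67  38  51   .   .   .   .   .   .   .   . 118 134  99   .   .   .   .
  .   .   .   .   .   .   .   .   .   . 136 148 131  56  56   .   .   .   .   .   .   .   . 113 125 130   .   .   .   .
  .   .   .   .   .   .   .   .   .   . 131 148 139  55  61   .   .   .   .   .   .   .   . 106 120 132   .   .   .   .
  .   .   .   .   .   .   .   .   .   . 130 148 155  62  64  70   .   .   .   .   .   .   . 115 121 122   .   .   .   .
  .   .   .   .   .   .   .   .   .   . 122 142 157  91  63  61   .   .   .   .   .   .  79 118 121 106   .   .   .   .
```

{"name": "play_rows", "arguments": {"dp": [[0.1,0,0],[0.22,0,0],[0.34,0,0],[0.43,0,0],[0.46,0,0]], "rot": [[0,0,0],[0,0,0],[0,0,0],[0,0,0],[0,0,0]]}}

```text
clock: 15.6
eef_pos: [454.4, -193.3, 92.1]
tcp_rot: [-3.142, -0.0, 1.304]
contact_force: [0.6, -0.5, -2.8]
opening: 0.316
grasp_force: 68.7
```

{"name": "play_rows", "arguments": {"dp": [[0,0,0],[0,0,0],[0,0,0],[0,0,0]], "rot": [[0,0,0],[0,0,0],[0,0,0],[0,0,0]]}}

```text
clock: 15.93
eef_pos: [454.3, -194.1, 92.1]
tcp_rot: [3.142, 0.0, 1.303]
contact_force: [0.4, 0.5, -1.9]
opening: 0.315
grasp_force: 68.7
```

```bash
python3 - <<'E'
from hd import *
f=grab('wrist','w14.png');go([437.7,-243.3,91.9],1.30)
s=telemetry.sense();A=Ro.from_euler('xyz',s['tcp_rot']);k=s['eef_pos']+A.apply([50.2,-17.5,0]);k[2]=82;print('stile axis',k.round(1))
p=proj(f,[450.6,-141,107])[0];print('jamb ring',p);annul(f,*p,107,40,0)
# look through the bore: what should be seen
for z in(107,87,82,58,53,33): print(z,proj(f,[450.6,-141,z])[0].round(1),proj(f,[*k[:2],z])[0].round(1))
c=f['color'];p=p.astype(int)
y0=p[1]-30;q=c[y0:p[1]+30:2,p[0]-30:p[0]+30:2].astype(int);print(p,y0);print('\n'.join(' '.join('%3d'%x if y<30 else '  .' for x,y in zip(a,b)) for a,b in zip(q.max(2),q.max(2)-q.min(2))))
# jamb leaf edge direction, block -x face
g=c[0:60,230:330].astype(int);d=g.max(2)-g.min(2)<25
for v in range(0,60,10): print(v,np.nonzero(d[v])[0][[0,-1]]+230 if d[v].any() else None)
E
```

```text
t 15.98 at [ 454.3 -194.1   92.1] [-3.142  0.     1.303] dp [-1.296 -0.073  0.005] rot [-0.     0.     0.028] F [-0.4 -0.5 -1.4] grip 68.7 op 0.321
stile axis [ 450.7 -141.    82. ]
jamb ring [280.58655281 151.84833606]
outer world ellipse [ 451.3 -139. ] [23.1 28.5]
hole world ellipse [ 450.7 -140.8] [16.2 16.3]
107 [280.6 151.8] [280.7 151.9]
87 [286.  146.8] [286.2 146.8]
82 [287.2 145.7] [287.3 145.7]
58 [291.8 141.4] [291.9 141.4]
53 [292.6 140.6] [292.7 140.6]
33 [295.5 138. ] [295.6 138. ]
[280 151] 121
  .   .   .   .   .   .   .   .   .   .   .   .   . 136 142 136 136 137  87  57  58  53  56  62  47  55   .   .   .   .
  .   .   .   .   .   .   .   .   .   .   .   . 131 143 145 140 143 145  94  51  59  55  55  56  53  53  53  60  76   .
  .   .   .   .   .   .   .   .   . 117 137 139 139 141 138 145 143 141 146 142 113  75  60  56  62  66  57  64  68   .
  .   .   .   .   .   .   .   . 120 142 142 148 146 160 142 196 214 172 146 150 155 150 128  86  63  61  65  59  72  69
  .   .   .   .   .   . 104 135 139 139 138 139 137 144 165 207 186 193 164 144 153 158 152 147  99  60 
[... 2392 characters left out ...]
126 133 110   .   .   .
  .   .   .   .   .   . 114 126 134 136 137 142 146 147 147 146 147 150 147 140 140 140 139 130 132 111   .   .   .   .
  .   .   .   .   .   .   . 113 127 127 132 137 140 143 140 145 146 144 143 139 139 136 132 129 124  75   .   .   .   .
  .   .   .   .   .   .   .   .   . 114 128 128 133 125 133 136 131 137 135 133 133 130 127 108   .   .   .   .   .   .
  .   .   .   .   .   .   .   .   .   . 122 124 122 123 127 131 130 136 133 130 125 115  62  57   .   .   .   .   .   .
  .   .   .   .   .   .   .   .   .   .   .   .   .   .   . 125 113 125 100  90 117 114  61  49   .   .   .   .   .   .
0 [273 282]
10 [273 282]
20 [272 283]
30 [271 283]
40 [273 283]
50 [273 283]
```

```bash
python3 - <<'E'
from hd import *
f=grab('scene','s15.png');go([454.3,-194.1,92.0],1.303)
for X in([459.5,148,25],[503.6,146,25]): head(f,*proj(f,X)[0],25,r=10)
print(r.sign_off())
E
```

```text
t 16.03 at [ 454.3 -194.1   92.1] [3.142 0.    1.303] dp [-0.     0.001  0.002] rot [ 0.     0.    -0.001] F [-0.7 -0.3 -2.2] grip 68.7 op 0.315
head [222.4 282. ] [5.8 8.3] [460.  154.1  25. ]
head [211.9 272. ] [6.3 8. ] [505.5 151.6  25. ]
the job is handed in; nothing more can be done
None
```

I handed the job in at 16 s. The pin is standing in the empty circle, released and in line with the other two. The stile is held upright and free with its knuckle in the jamb gap, its bore within about 0.5 mm of the jamb's axis in the last wrist picture. Its height in the gap comes from how far I lifted it (25.2 mm against 25 mm), not from a camera.

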